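# Set the butter cutter's stop to half a block and bring the butter up to it

### The arm

A 6-joint arm with a two-finger parallel gripper is mounted at the origin on the work surface. World frame = base frame: x ahead of the robot, y to its left, z up, the work surface at z = 0. Lengths are in mm, angles in rad, forces in N, time in s.
With the tool pointing down it reaches from about 400 to 925 mm from the base axis. Payload 12.5 kg.
Tool frame: the origin (TCP) lies midway between the tips of the shut fingers; the grasp point (between the pads) lies 19 mm behind it (r.hold_point_z is the distance from the TCP to the grasp point, in mm); z points along the fingers, y is the line along which they close (so a half turn about z gives the same grasp; the last joint's range is limited). The gripper opens to 95 mm and grips with 3 to 60 N. Pads are 20 mm wide; open, the fingers measure 119 mm over their backs; the gripper's body (75 mm by 180 mm) begins 59 mm behind the grasp point.
Start: joints at [-1.297, 0.491, 1.559, -0, 1.092, -0.106], TCP at [231.734, -580.473, 188.261] pointing down, gripper open.
Joint ranges: [-3.1, 3.1], [-0.84, 2.19], [0.05, 2.79], [-1.13, 4.28], [0.06, 2.93], [-2.69, 2.69]. Speed limits (rad/s): [2.22, 2.22, 2.79, 3.14, 3.14, 3.14].

### API

Orientations are given as a unit quaternion [x, y, z, w].
In Python, from rig import r gives the robot as it stands. The module is installed in compiled form; this text tells all that it offers.
- The arm moves only by the tool arm_command, never from a script. Its argument "steps" is text: rows parted by semicolons, each of 7 numbers parted by spaces: the finger opening in m, from 0 to 0.0951, then the shift along the tool's x, y, z in m, then the turn, a rotation vector about the tool's x, y, z in degrees. A call has exactly 8 rows; each row is the pose to reach, as a shift and turn from the pose commanded when the call began, along the tool's axes at that moment; what a row does not reach only later rows make up. A row lasts 1/8 s, in which the tool goes at most 62.5 mm and 10.7 degrees, less where a joint would pass 70% of its speed; a pose out of reach is approached as far as the arm can. A call with a gripper value outside its range is refused whole. The fingers move at their own pace and stop on an object; "force" is the grip in N (left out, the last holds). Time passes only in rows, so rows that repeat a pose let the fingers close, or fill a call up. It gives the time, the measured TCP pose, the force, the opening and the grip force at its end, in the units of the state.
- r.state(): the state, without advancing time (a new reading comes with each control period).
- r.get_image(name): name is "side" or "top"; returns a dict with "pixels" (384x512x3 uint8, red, green, blue), "fx", "fy", "cx", "cy" (pixels), "k1" (the pictures are not rectified: a ray, as slopes to the right and down, at radius r is drawn at 1 + k1 r^2 times it, then the intrinsics apply), "rvec" (rotation vector, rad) and "tvec" (3), from world to camera coordinates, as OpenCV has them. Camera axes: x right, y down, z forward; pixel columns grow to the right and rows downward; lengths in mm; the calibration is good to about 2 mm. A picture is of the moment at which its call begins. There is no depth.
- r.hand_in(): hands the job in; it is judged then, once.
The state is a dict: "t": time; "joint_positions": joint angles; "qd": joint speeds; "joint_torque": joint torques, N m; "position": TCP position; "tool_rot": TCP orientation; "ft_force": force on the tool from outside, world axes, zero at the start; "torque": the same for the moment, N m; "grip_width": opening from 0.0 (shut) to 1.0 (fully open); "grip_force": force on a finger pad.
Only numpy, scipy, OpenCV 4.12 (cv2) and the standard library are available. Lean on these libraries where they do the work, as an engineer would, in place of code of your own. Each camera call takes 0.05 s, during which the arm holds its last target. There are 200 camera calls.

### The job

Half a block of butter is wanted for each batch: on the wire cutter, pull up the stop's spring knob, slide the stop over and let its pin drop fully home in the middle of the three holes in the dark bar, without dragging or forcing the pin. Then slide the butter along its trough, gently, until its end rests against the stop, and leave the other things on the table alone.

Things in the scene. Friction and masses are not known exactly. Their poses are not given: they have to be found in the camera images.
- cutter: Wire portion cutter fixed to the table: aluminium base 210 x 400 mm, its plate top 26 mm above the table. Origin on the table below the middle of the butter trough, in the plane of the wire. z up; y along trough and rail: the stop slides away from the wire, and the butter is pushed, towards +y. x across; the rail is on the -x side, towards the robot.
- trough_floor (a point): Middle of the trough's white floor on the infeed side, 125 mm towards -y from the wire, 40 mm above the table; the cutter's axes. The trough is 66 mm wide between steel guides (tops 75 mm above the table at +x, 56 mm at -x), open at its -y end 125 mm from here, and runs on under the raised wire to 145 mm beyond it.
- middle_hole_nominal (a point): Nominal place of the wanted hole, on the upper face of the dark steel (8 mm thick, 53 mm above the table), 85 mm +y and 85 mm -x of the cutter's origin. The three-hole bar (76 x 30 mm, holes 9 mm wide, 25 mm apart along y) is screwed on through adjusting slots: the true hole is up to 6 mm either way along y, not measured, to be found by feel. Carriage value here 0.055.
- bow_pivot (a point): Pivot of the raised wire bow, 62 mm above the table, 78 mm +x of the trough's middle. The bow stands from here straight up to 300 mm above the table, leaning up to 90 mm further towards +x, 20 mm thick along y. It is only to be kept clear of.
- carriage (a joint): Slide of the stop carriage along the rail (m): 0 at the start, pinned in the one hole of the end block next to the wire; grows towards cutter +y; end at 0.088. Saddle 46 x 44 mm, top 68 mm above the table, 0.5 kg; 3 N of friction with the pin lifted, 4 to 7 N with it riding on the bar. Bar holes near 0.030, 0.055 (middle, wanted), 0.080, all shifted alike by up to 0.006; pin play in a hole about 1 mm either way.
- plunger (a joint): Lift of the spring knob and pin (m): 0 = pin fully home in a hole; 0.006 to 0.007 = its end on the dark steel's upper face, beside a hole; 0.012 = upper end stop. A spring pushes it down with 5 N at 0, 7 N at 0.012, so it drops by itself when let go over a hole.
- knob_center (a point): Centre of the round black spring knob on top of the carriage, straight above the pin: 28 mm in diameter, 27 mm tall, axis vertical. 109 mm above the table with the pin home; rises with the pin and moves with the carriage. Under it a sleeve 22 mm in diameter, top 86 mm above the table.
- pin: Steel pin under the knob, 8 mm in diameter with a rounded end, 7 mm deep in its hole when home. Origin at the middle of its lower end, then 46 mm above the table. It must not be pressed against the dark steel with more than 25 N.
- stop_face (a point): Middle of the stop's steel face that the butter comes up against: 58 mm wide, 43 to 81 mm above the table; the point is 62 mm above the table; the cutter's axes, butter arrives from -y. It is fixed to the carriage, 18 mm -y and 85 mm +x of the pin's axis.
- butter_center (a point): Centre of the chilled butter block: 60 mm (its x) by 135 mm (its y) by 55 mm tall, 0.3 to 0.6 kg, lying in the trough before the wire with its y along the trough. Its end faces are 67.5 mm from the centre; its top is 95 mm above the table. It must not be pressed on the stop with more than 20 N.
- butter: The same butter block; origin under its middle.
- muffin_tin: Six-cup steel muffin tin with cakes, 180 x 265 mm, 52 mm tall, origin under its middle. Bystander.
- cake_a: Green cup cake in a paper case, 72 mm across, 51 mm tall, origin under its middle. Bystander.
- cake_b: Another such cup cake. Bystander.
- bowl: Steel mixing bowl, 170 mm across, 75 mm tall, origin under its middle. Bystander.
- butter_dish: White dish, 110 mm across, 16 mm tall, on the table beyond the cutter's +y end, origin under its middle. Bystander.
- spatula: Spatula, 240 mm long, lying on the table beyond the cutter's -y end, its x along its length. Bystander.
- canister: White jar with a steel lid, 72 mm across, 85 mm tall, origin under its middle. Bystander.
There are look-alikes about, which are no part of the job. Of the things that look like the butter, the smallest one is meant.

How it is judged (in metres and radians):
On the way, in this order (a step that is already met when the one before it is completed fails the run):
1. the knob is pulled up so that the pin is clear of its first hole (value of joint plunger above 0.007 m and value of joint carriage below 0.006 m), for 0.04 s.
2. the stop is in the middle hole of the bar with the pin fully home (value of joint carriage between 0.0465 and 0.0635 m and value of joint plunger below 0.0015 m), for 0.3 s.
At the end, for the whole second after the job is handed in: The stop's pin is fully home (within 1.5 mm) in the bar's middle hole, and the butter lies flat and at rest in the trough with its end face against the stop (within 3 mm) (all of step 2 and y of butter_center in the frame of stop_face between -0.0705 and -0.0645 m and x of butter_center in the frame of stop_face between -0.008 and 0.008 m and angle between butter_center's own z axis and vertical below 0.06 rad and linear speed of butter below 0.01 m/s); the robot touches nothing.
It fails at once if the pin bears on the bar or end block with more than 25 N (dragged while in its hole, or forced) (contact force between pin and anything else above 25 N).
It fails at once if the butter is rammed into the stop with more than 20 N (contact force between butter and carriage above 20 N).
It fails at once if another thing on the table is pushed more than 30 mm (distance of any of muffin_tin, cake_a, cake_b, bowl, butter_dish, spatula, canister from where it was at the start of the episode above 0.03 m).
It also fails if it takes over 64 s, if anything falls off the work surface, if the arm or the gripper's body presses on something with over 40 N, if the wrist force passes 120 N, or if a joint passes its speed limit or range.

## Working session

There is one attempt and no reset: what is moved stays moved. The work goes in short steps, Python scripts to look and compute and a tool call to move; the robot and the scene stay as the last step left them, time stands still between calls to the robot, and variables do not carry over. Pictures are saved under pics/ and viewed, at most 10 in all, crops included, and the job is handed in when it is done.

Besides the shell and the picture viewer there is one more tool, called after "Call:" by a JSON object that holds its "api" and its "payload". arm_command: Moves the arm, as the interface text tells. Its arguments: {"type":"object","properties":{"steps":{"type":"string"},"force":{"type":"number"}},"required":["steps"]}

```bash
mkdir -p pics
cat > h.py <<'E'
import numpy as np,cv2
from scipy.spatial.transform import Rotation as R
from rig import r
def ray(im,u,v):
    x,y=(u-im["cx"])/im["fx"],(v-im["cy"])/im["fy"]
    rd=np.hypot(x,y); s=rd
    for _ in range(30): s=rd/(1+im["k1"]*s*s)
    k=s/rd if rd>0 else 1
    M=cv2.Rodrigues(np.array(im["rvec"],float))[0]; t=np.array(im["tvec"],float).ravel()
    return -M.T@t, M.T@np.array([x*k,y*k,1.])
def onz(im,u,v,z):
    o,d=ray(im,u,v); return o+d*(z-o[2])/d[2]
def proj(im,p):
    M=cv2.Rodrigues(np.array(im["rvec"],float))[0]; c=M@np.array(p,float)+np.array(im["tvec"],float).ravel()
    x,y=c[:2]/c[2]; f=1+im["k1"]*(x*x+y*y); return im["fx"]*x*f+im["cx"],im["fy"]*y*f+im["cy"]
E
python3 - <<'E'
from h import *
import pickle
for n in("top","side"):
    im=r.get_image(n); pickle.dump(im,open(n+".pkl","wb")); cv2.imwrite(f"pics/{n}0.png",cv2.resize(im["pixels"][:,:,::-1],(768,576)))
print(r.state(),r.hold_point_z)
E
```

```text
{'t': 0.1, 'joint_positions': array([-1.29660652e+00,  4.91499243e-01,  1.55940671e+00, -1.97457806e-05,
        1.09171682e+00, -1.05619281e-01]), 'qd': array([ 1.56208478e-03,  3.68384683e-04, -1.44232797e-03,  1.39554828e-03,
       -9.48472405e-06, -6.97920433e-04]), 'joint_torque': array([ 2.66123963e-03, -6.13626623e+01, -2.58605182e+01,  6.93205814e-02,
        4.69815591e-02, -2.13676782e-05]), 'position': array([ 231.64981082, -580.20983465,  187.71395712]), 'tool_rot': array([ 9.82021268e-01,  1.88769604e-01, -5.20887415e-05, -5.12496551e-04]), 'ft_force': array([0.3605613 , 0.0460851 , 0.88944767]), 'torque': array([-0.01315205, -0.00973898, -0.00710759]), 'grip_force': 0.0, 'grip_width': 0.9975534142885205} 18.8
```

View pics/top0.png

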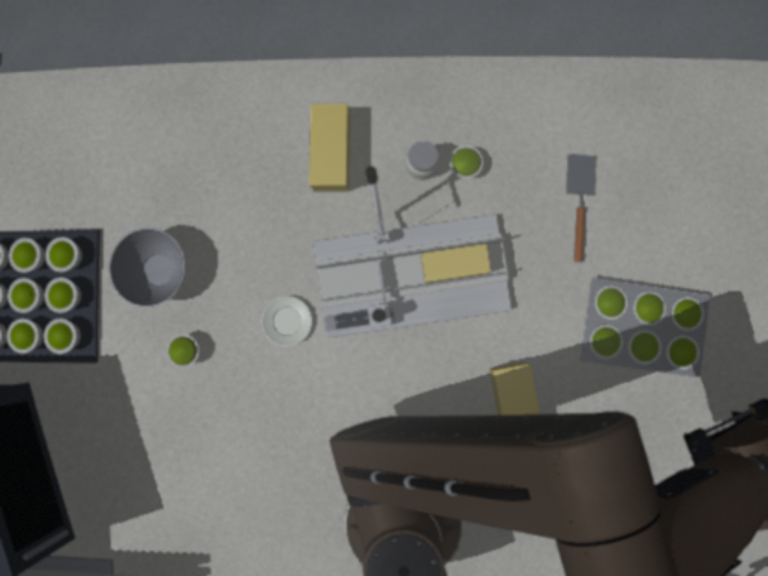

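View pics/side0.png

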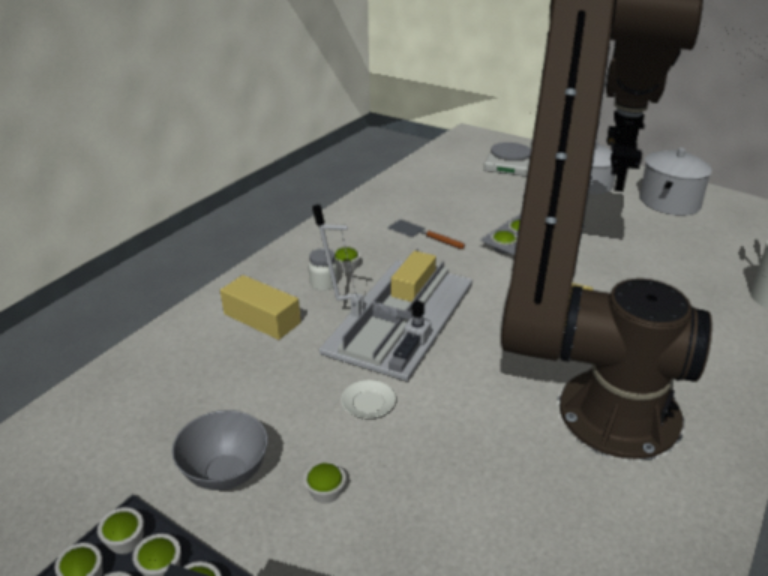

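The views show butter-like blocks at top-image pixels (456,263) in the trough, (329,146) a larger block beyond the cutter, and (515,390) one partly under the arm. The trough block fits the description. The black knob is at (379,315) and the dark bar at (350,320). I'll check this in a crop and measure.

Run:
```python
from h import *
import pickle
im=pickle.load(open("top.pkl","rb")); p=im["pixels"]; hsv=cv2.cvtColor(p,cv2.COLOR_RGB2HSV)
m=cv2.inRange(hsv,(18,70,90),(32,255,255))
cs,_=cv2.findContours(m,cv2.RETR_EXTERNAL,cv2.CHAIN_APPROX_NONE)
for c in cs:
    if cv2.contourArea(c)<200: continue
    q=cv2.minAreaRect(c); b=np.array([onz(im,*v,95)[:2] for v in cv2.boxPoints(q)])
    e1,e2=b[1]-b[0],b[2]-b[1]
    print(np.round(q[0]),"ctr",b.mean(0).round(1),"sz",np.linalg.norm(e1).round(),np.linalg.norm(e2).round(),"ang",np.degrees(np.arctan2(e1[1],e1[0])).round(1),np.degrees(np.arctan2(e2[1],e2[0])).round(1))
k=cv2.inRange(hsv,(0,0,0),(180,255,55))[195:225,215:275]
cs,_=cv2.findContours(k,cv2.RETR_EXTERNAL,cv2.CHAIN_APPROX_NONE)
for c in cs:
    if cv2.contourArea(c)<15: continue
    q=cv2.minAreaRect(c); print("dark",q, np.array(q[0])+[215,195],onz(im,q[0][0]+215,q[0][1]+195,118).round(1), onz(im,q[0][0]+215,q[0][1]+195,53).round(1))
# base plate outline corners approx pixels (from 768 view) at z=26
for u,v in((315,240),(498,215),(511,308),(328,336)): print(onz(im,u/1.5,v/1.5,26).round(1))
cv2.imwrite("pics/c1.png",cv2.resize(p[130:235,200:350,::-1],None,fx=5,fy=5,interpolation=cv2.INTER_CUBIC))
```

```text
[343. 260.] ctr [ 296.1 -226.6] sz 81.0 102.0 ang -79.5 -169.4
[304. 175.] ctr [ 556.  -111.4] sz 135.0 61.0 ang -82.0 -172.6
[219.  97.] ctr [801.9 147.6] sz 183.0 79.0 ang -0.8 -92.4
[613.8 184.3  26. ]
[ 663.5 -210.2   26. ]
[ 463.3 -233.9   26. ]
[407.5 156.9  26. ]
```

View pics/c1.png

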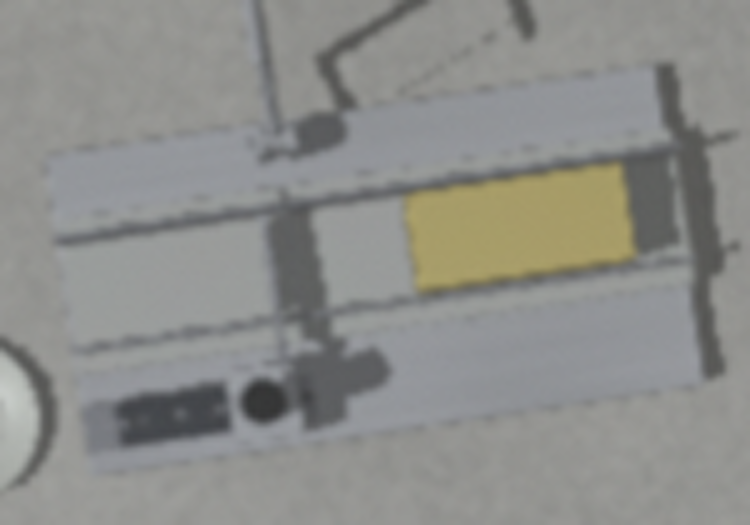

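The crop confirms it. The butter, 135 × 61 mm, lies in the trough at crop (520,228); knob at (264,400), bar at (172,413). Next I'll refine the cutter frame and the knob with both views.

```bash
cat >> h.py <<'E'
def go(p,th,n=1):
    "tool shift (m) and turn (deg) from present pose to TCP p, tool x at heading th deg, pointing down"
    s=r.state(); A=R.from_quat(s["tool_rot"]); c,d=np.cos(np.radians(th)),np.sin(np.radians(th))
    B=R.from_matrix(np.array([[c,d,0],[d,-c,0],[0,0,-1]]))
    print("shift",(A.inv().apply(np.array(p)-s["position"])/1000).round(4),"turn",np.degrees((A.inv()*B).as_rotvec()).round(2))
E
python3 - <<'E'
from h import *
import pickle
T=pickle.load(open("top.pkl","rb"));S=pickle.load(open("side.pkl","rb"))
g=lambda im:cv2.cvtColor(im["pixels"],cv2.COLOR_RGB2HSV)[:,:,2]
def blob(im,x0,x1,y0,y1,th):
    k=(g(im)[y0:y1,x0:x1]<th).astype(np.uint8)
    n,l,st,c=cv2.connectedComponentsWithStats(k); 
    for i in range(1,n):
        if st[i,4]>12: print(st[i],c[i]+[x0,y0])
print("top");blob(T,218,262,202,222,60)
print("side");blob(S,265,292,190,225,60)
# knob from top at cap height and side
print(onz(T,252.8,210,118))
# cutter frame by crop lines: plate corners
px=lambda u,v:(200+u/5-.4,130+v/5-.4)
c=[onz(T,*px(*q),26)[:2] for q in((47,155),(660,65),(712,380),(90,472))]
c=np.array(c);print(c.round(1)); 
d1=c[0]-c[1];d2=c[3]-c[2];d3=c[1]-c[2];d4=c[0]-c[3]
print([np.degrees(np.arctan2(d[1],d[0])).round(2) for d in(d1,d2,d3,d4)],[np.linalg.norm(d).round() for d in(d1,d2,d3,d4)],c.mean(0))
E
```

```text
top
[32  5  6  6 32] [252.375   209.65625]
side
[ 8 10 10 12 89] [277.88764045 205.69662921]
[450.23394463  43.85899451 118.        ]
[[ 611.9  187.6]
 [ 665.9 -209. ]
 [ 462.3 -238.2]
 [ 407.5  160.4]]
[np.float64(97.76), np.float64(97.83), np.float64(8.16), np.float64(7.59)] [np.float64(400.0), np.float64(402.0), np.float64(206.0), np.float64(206.0)] [536.93259267 -24.8213605 ]
```

Run:
```python
from h import *
import pickle
T=pickle.load(open("top.pkl","rb"));S=pickle.load(open("side.pkl","rb"))
o,d=ray(S,277.9,205.7); 
for z in (107,109,111): print("side",onz(S,277.9,205.7,z).round(1),"top",onz(T,252.5,209.8,120).round(1))
k=np.array([450,44.]);print("mid")
go([450,-200,190],97.8)
go([450,44,190],97.8)
```

```text
side [452.3  47.4 107. ] top [450.8  44.7 120. ]
side [450.9  49.7 109. ] top [450.8  44.7 120. ]
side [449.5  52.1 111. ] top [450.8  44.7 120. ]
mid
shift [ 0.3438 -0.2722 -0.002 ] turn [-5.000e-02 -4.000e-02 -7.604e+01]
shift [ 0.4342 -0.4988 -0.0017] turn [-5.000e-02 -4.000e-02 -7.604e+01]
```

Call:
{"api": "arm_command", "payload": {"steps": "0.095 0.043 -0.034 0 0 0 -9.5; 0.095 0.086 -0.068 0 0 0 -19; 0.095 0.129 -0.102 0 0 0 -28.5; 0.095 0.172 -0.136 0 0 0 -38; 0.095 0.215 -0.17 0 0 0 -47.5; 0.095 0.258 -0.204 0 0 0 -57; 0.095 0.301 -0.238 0 0 0 -66.5; 0.095 0.344 -0.272 0 0 0 -76"}}

```text
t: 1.1
position: [451.0, -198.7, 188.2]
tool_rot: [0.656, 0.755, -0.0, -0.0]
ft_force: [0.1, -0.3, -0.7]
grip_width: 1.002
grip_force: 0.0
```

Run:
```python
from h import *
go([450.5,46,150],97.8); print(r.state()["position"],r.state()["joint_positions"])
```

```text
shift [0.2423 0.0339 0.0382] turn [-0.01  0.    0.26]
[ 450.97103574 -198.66404661  188.16592362] [-5.49040110e-01  3.04024826e-01  1.87479259e+00 -7.31886739e-05
  9.62840998e-01 -6.89758472e-01]
```

Call:
{"api": "arm_command", "payload": {"steps": "0.095 0.04 0.006 0 0 0 0.2; 0.095 0.08 0.011 0 0 0 0.2; 0.095 0.12 0.017 0 0 0 0.2; 0.095 0.16 0.023 0 0 0 0.2; 0.095 0.2 0.028 0 0 0 0.2; 0.095 0.242 0.034 0.01 0 0 0.2; 0.095 0.242 0.034 0.025 0 0 0.2; 0.095 0.242 0.034 0.038 0 0 0.2"}}

```text
t: 2.1
position: [451.2, 44.4, 149.6]
tool_rot: [0.659, 0.753, -0.0, -0.0]
ft_force: [0.7, 0.8, 0.0]
grip_width: 0.997
grip_force: 0.0
```

Run:
```python
from h import *
for n in("side","top"):
    im=r.get_image(n); u,v=map(int,proj(im,[450,46,110]));
    cv2.imwrite(f"pics/{n}2.png",cv2.resize(im["pixels"][max(v-50,0):v+50,u-60:u+60,::-1],None,fx=5,fy=5,interpolation=cv2.INTER_CUBIC))
    print(n,u,v,proj(im,r.state()["position"]))
go([450.5,46,92],97.8)
```

```text
side 278 204 (np.float64(279.1721685026904), np.float64(194.69612606172586))
top 252 210 (np.float64(252.41600315835424), np.float64(209.6947074003554))
shift [0.0022 0.0001 0.057 ] turn [-0.13 -0.02 -0.26]
```

View pics/side2.png

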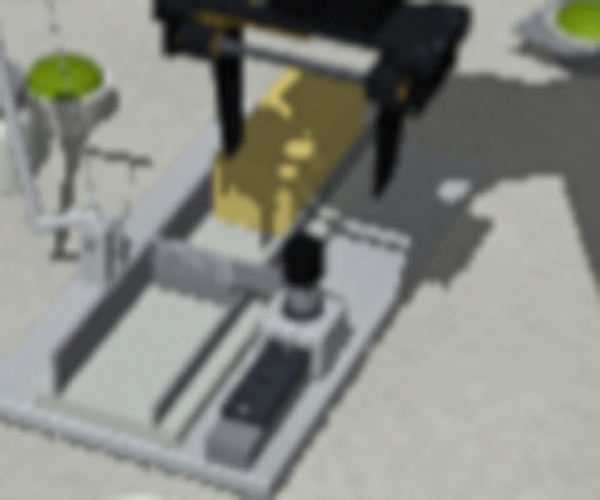

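The fingers (crop (230,150), (385,190)) straddle the knob at (302,260) along the cutter's x. Now descend and grip.

Call:
{"api": "arm_command", "payload": {"steps": "0.095 0.001 0 0.015 0 0 -0.2; 0.095 0.002 0 0.03 0 0 -0.2; 0.095 0.002 0 0.045 0 0 -0.2; 0.095 0.002 0 0.058 0 0 -0.2; 0.06 0.002 0 0.058 0 0 -0.2; 0.04 0.002 0 0.058 0 0 -0.2; 0.034 0.002 0 0.058 0 0 -0.2; 0.032 0.002 0 0.058 0 0 -0.2", "force": 15}}

```text
t: 3.2
position: [451.3, 46.0, 92.6]
tool_rot: [0.658, 0.753, 0.0, 0.0]
ft_force: [-0.3, 0.7, 0.1]
grip_width: 0.631
grip_force: 0.0
```

Call:
{"api": "arm_command", "payload": {"steps": "0.03 0 0 0 0 0 0; 0.029 0 0 0 0 0 0; 0.028 0 0 0 0 0 0; 0.027 0 0 0 0 0 0; 0.025 0 0 0 0 0 0; 0.02 0 0 0 0 0 0; 0.02 0 0 0 0 0 0; 0.02 0 0 0 0 0 0", "force": 20}}

```text
t: 4.2
position: [451.1, 46.0, 92.2]
tool_rot: [0.658, 0.753, -0.0, -0.0]
ft_force: [-0.9, -0.4, -0.4]
grip_width: 0.28
grip_force: 20.0
```

Call:
{"api": "arm_command", "payload": {"steps": "0.02 0 0 -0.001 0 0 0; 0.02 0 0 -0.002 0 0 0; 0.02 0 0 -0.003 0 0 0; 0.02 0 0 -0.005 0 0 0; 0.02 0 0 -0.007 0 0 0; 0.02 0 0 -0.009 0 0 0; 0.02 0 0 -0.010 0 0 0; 0.02 0 0 -0.010 0 0 0"}}

```text
t: 5.2
position: [451.1, 46.0, 102.2]
tool_rot: [0.658, 0.753, -0.0, 0.0]
ft_force: [0.5, -0.4, -6.4]
grip_width: 0.28
grip_force: 20.0
```

Call:
{"api": "arm_command", "payload": {"steps": "0.02 0.002 0 0 0 0 0; 0.02 0.008 0 0 0 0 0; 0.02 0.015 0 0 0 0 0; 0.02 0.022 0 0 0 0 0; 0.02 0.029 0 0 0 0 0; 0.02 0.036 0 0 0 0 0; 0.02 0.041 0 0 0 0 0; 0.02 0.043 0 0 0 0 0"}}

```text
t: 6.2
position: [445.1, 89.0, 102.2]
tool_rot: [0.657, 0.753, -0.0, -0.0]
ft_force: [-1.6, -3.6, -7.7]
grip_width: 0.275
grip_force: 20.0
```

Run:
```python
from h import *
s=r.state();print(s["position"],s["ft_force"])
for n in("side",):
    im=r.get_image(n); u,v=map(int,proj(im,[447,90,90]));
    cv2.imwrite(f"pics/{n}3.png",cv2.resize(im["pixels"][max(v-40,0):v+40,u-50:u+50,::-1],None,fx=6,fy=6,interpolation=cv2.INTER_CUBIC))
```

```text
[445.12148134  88.99110569 102.19175942] [-1.55975807 -3.62118633 -7.74184296]
```

View pics/side3.png

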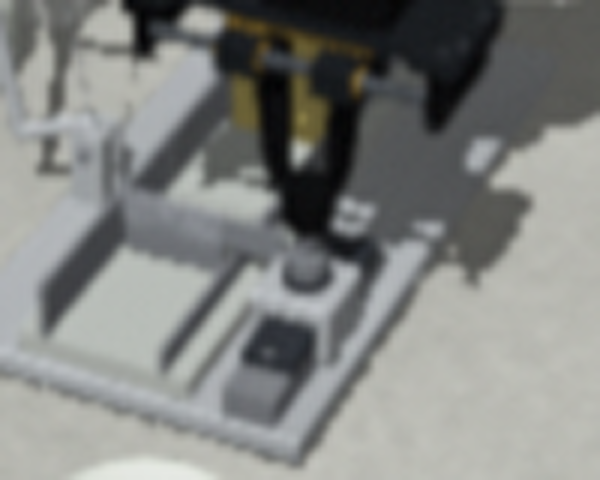

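The stop has moved along with the knob, which the fingers hold at crop (310,215), and the sleeve is visible at (305,265). Now lower to feel the surface.

Call:
{"api": "arm_command", "payload": {"steps": "0.02 0 0 0.0005 0 0 0; 0.02 0 0 0.001 0 0 0; 0.02 0 0 0.0015 0 0 0; 0.02 0 0 0.002 0 0 0; 0.02 0 0 0.0025 0 0 0; 0.02 0 0 0.0028 0 0 0; 0.02 0 0 0.003 0 0 0; 0.02 0 0 0.003 0 0 0"}}

```text
t: 7.25
position: [445.2, 88.6, 99.2]
tool_rot: [0.658, 0.753, -0.0, -0.0]
ft_force: [-2.8, 1.5, -6.9]
grip_width: 0.281
grip_force: 20.0
```

Call:
{"api": "arm_command", "payload": {"steps": "0.02 0 0 0.0001 0 0 0; 0.02 0 0 0.0002 0 0 0; 0.02 0 0 0.0003 0 0 0; 0.02 0 0 0.0004 0 0 0; 0.02 0 0 0.0005 0 0 0; 0.02 0 0 0.0005 0 0 0; 0.02 0 0 0.0005 0 0 0; 0.02 0 0 0.0005 0 0 0"}}

```text
t: 8.25
position: [445.3, 88.6, 98.7]
tool_rot: [0.658, 0.753, -0.0, 0.0]
ft_force: [-4.9, 2.0, -2.6]
grip_width: 0.28
grip_force: 20.0
```

Call:
{"api": "arm_command", "payload": {"steps": "0.02 0 0 -0.0007 0 0 0; 0.02 0.0008 0 -0.0007 0 0 0; 0.02 0.0015 0 -0.0007 0 0 0; 0.02 0.0015 0 -0.0003 0 0 0; 0.02 0.0015 0 0 0 0 0; 0.02 0.0015 0 0.0002 0 0 0; 0.02 0.0015 0 0.0003 0 0 0; 0.02 0.0015 0 0.0003 0 0 0"}}

```text
t: 9.25
position: [445.2, 90.0, 98.6]
tool_rot: [0.658, 0.753, 0.0, 0.0]
ft_force: [-5.3, -3.2, -1.2]
grip_width: 0.283
grip_force: 20.0
```

Call:
{"api": "arm_command", "payload": {"steps": "0.02 0 0 -0.001 0 0 0; 0.02 0.0008 -0.0002 -0.001 0 0 0; 0.02 0.0015 -0.0004 -0.001 0 0 0; 0.02 0.0015 -0.0004 -0.0005 0 0 0; 0.02 0.0015 -0.0004 0 0 0 0; 0.02 0.0015 -0.0004 0.0002 0 0 0; 0.02 0.0015 -0.0004 0.0003 0 0 0; 0.02 0.0015 -0.0004 0.0003 0 0 0"}}

```text
t: 10.25
position: [444.8, 91.6, 98.4]
tool_rot: [0.658, 0.753, 0.0, 0.0]
ft_force: [-2.4, -0.3, 3.8]
grip_width: 0.282
grip_force: 20.0
```

Call:
{"api": "arm_command", "payload": {"steps": "0.02 0 0 -0.001 0 0 0; 0.02 0.0008 -0.0002 -0.001 0 0 0; 0.02 0.0015 -0.0004 -0.001 0 0 0; 0.02 0.0015 -0.0004 -0.0005 0 0 0; 0.02 0.0015 -0.0004 -0.0002 0 0 0; 0.02 0.0015 -0.0004 0 0 0 0; 0.02 0.0015 -0.0004 0 0 0 0; 0.02 0.0015 -0.0004 0 0 0 0"}}

```text
t: 11.25
position: [444.4, 93.0, 98.4]
tool_rot: [0.658, 0.753, 0.0, 0.0]
ft_force: [3.6, -1.6, 2.7]
grip_width: 0.281
grip_force: 20.0
```

Call:
{"api": "arm_command", "payload": {"steps": "0.02 0 0 -0.001 0 0 0; 0.02 0.0008 -0.0002 -0.001 0 0 0; 0.02 0.0015 -0.0004 -0.001 0 0 0; 0.02 0.0015 -0.0004 -0.0005 0 0 0; 0.02 0.0015 -0.0004 -0.0002 0 0 0; 0.02 0.0015 -0.0004 0 0 0 0; 0.02 0.0015 -0.0004 0 0 0 0; 0.02 0.0015 -0.0004 0 0 0 0"}}

```text
t: 12.25
position: [444.1, 94.5, 98.4]
tool_rot: [0.658, 0.753, 0.001, 0.001]
ft_force: [4.8, -2.5, 3.3]
grip_width: 0.282
grip_force: 20.0
```

Call:
{"api": "arm_command", "payload": {"steps": "0.02 0 0 -0.001 0 0 0; 0.02 0.0008 0.0002 -0.001 0 0 0; 0.02 0.0015 0.0002 -0.001 0 0 0; 0.02 0.0015 0.0002 -0.0005 0 0 0; 0.02 0.0015 0.0002 -0.0002 0 0 0; 0.02 0.0015 0.0002 0 0 0 0; 0.02 0.0015 0.0002 0 0 0 0; 0.02 0.0015 0.0002 0 0 0 0"}}

```text
t: 13.25
position: [443.9, 96.0, 98.2]
tool_rot: [0.658, 0.753, 0.0, 0.0]
ft_force: [5.1, -0.9, 0.5]
grip_width: 0.275
grip_force: 20.0
```

Call:
{"api": "arm_command", "payload": {"steps": "0.02 0 0 -0.001 0 0 0; 0.02 0.0008 0 -0.001 0 0 0; 0.02 0.0015 0 -0.001 0 0 0; 0.02 0.0015 0 -0.0005 0 0 0; 0.02 0.0015 0 -0.0002 0 0 0; 0.02 0.0015 0 0 0 0 0; 0.02 0.0015 0 0 0 0 0; 0.02 0.0015 0 0 0 0 0"}}

```text
t: 14.25
position: [443.7, 97.5, 98.2]
tool_rot: [0.658, 0.753, 0.0, 0.0]
ft_force: [4.6, -2.0, 0.7]
grip_width: 0.279
grip_force: 20.0
```

Call:
{"api": "arm_command", "payload": {"steps": "0.02 0 0 -0.001 0 0 0; 0.02 0.0008 0.0002 -0.001 0 0 0; 0.02 0.0015 0.0002 -0.001 0 0 0; 0.02 0.0015 0.0002 -0.0005 0 0 0; 0.02 0.0015 0.0002 -0.0002 0 0 0; 0.02 0.0015 0.0002 0 0 0 0; 0.02 0.0015 0.0002 0.0002 0 0 0; 0.02 0.0015 0.0002 0.0002 0 0 0"}}

```text
t: 15.25
position: [443.5, 99.0, 98.0]
tool_rot: [0.658, 0.753, 0.0, 0.0]
ft_force: [4.6, -1.7, 1.5]
grip_width: 0.283
grip_force: 20.0
```

Call:
{"api": "arm_command", "payload": {"steps": "0.02 0 0 -0.001 0 0 0; 0.02 0.0008 0.0002 -0.001 0 0 0; 0.02 0.0015 0.0002 -0.001 0 0 0; 0.02 0.0015 0.0002 -0.0005 0 0 0; 0.02 0.0015 0.0002 -0.0002 0 0 0; 0.02 0.0015 0.0002 0 0 0 0; 0.02 0.0015 0.0002 0 0 0 0; 0.02 0.0015 0.0002 0 0 0 0"}}

```text
t: 16.25
position: [443.1, 100.7, 97.6]
tool_rot: [0.658, 0.753, 0.0, -0.0]
ft_force: [5.2, 1.3, -5.3]
grip_width: 0.277
grip_force: 20.0
```

Call:
{"api": "arm_command", "payload": {"steps": "0.02 0 0 -0.001 0 0 0; 0.02 0.0008 0.0002 -0.001 0 0 0; 0.02 0.0015 0.0002 -0.001 0 0 0; 0.02 0.0015 0.0002 -0.0005 0 0 0; 0.02 0.0015 0.0002 -0.0002 0 0 0; 0.02 0.0015 0.0002 0 0 0 0; 0.02 0.0015 0.0002 0 0 0 0; 0.02 0.0015 0.0002 0 0 0 0"}}

```text
t: 17.25
position: [443.0, 102.0, 97.5]
tool_rot: [0.658, 0.753, -0.0, -0.0]
ft_force: [5.5, -0.6, -6.6]
grip_width: 0.282
grip_force: 20.0
```

Both probes hang free, so the pin is over the hole. Lowering further.

Call:
{"api": "arm_command", "payload": {"steps": "0.02 0 -0.0004 0.0003 0 0 0; 0.02 0 -0.0006 0.0006 0 0 0; 0.02 0 -0.0006 0.0009 0 0 0; 0.02 0 -0.0006 0.0012 0 0 0; 0.02 0 -0.0006 0.0015 0 0 0; 0.02 0 -0.0006 0.0018 0 0 0; 0.02 0 -0.0006 0.002 0 0 0; 0.02 0 -0.0006 0.002 0 0 0"}}

```text
t: 18.25
position: [442.9, 102.0, 95.6]
tool_rot: [0.658, 0.753, 0.0, 0.0]
ft_force: [7.2, -0.0, -5.8]
grip_width: 0.28
grip_force: 20.0
```

Call:
{"api": "arm_command", "payload": {"steps": "0.02 0 0.0006 0.0004 0 0 0; 0.02 0 0.001 0.0008 0 0 0; 0.02 0 0.001 0.0012 0 0 0; 0.02 0 0.001 0.0016 0 0 0; 0.02 0 0.001 0.002 0 0 0; 0.02 0 0.001 0.0025 0 0 0; 0.02 0 0.001 0.003 0 0 0; 0.02 0 0.001 0.003 0 0 0"}}

```text
t: 19.25
position: [443.2, 102.0, 92.8]
tool_rot: [0.658, 0.753, -0.0, -0.0]
ft_force: [0.8, 0.2, -6.0]
grip_width: 0.277
grip_force: 20.0
```

Call:
{"api": "arm_command", "payload": {"steps": "0.028 0 0 0 0 0 0; 0.032 0 0 0 0 0 0; 0.036 0 0 0 0 0 0; 0.042 0 0 0 0 0 0; 0.05 0 0 0 0 0 0; 0.06 0 0 0 0 0 0; 0.06 0 0 -0.005 0 0 0; 0.06 0 0 -0.02 0 0 0"}}

```text
t: 20.25
position: [443.2, 102.0, 113.0]
tool_rot: [0.658, 0.753, -0.001, -0.0]
ft_force: [-0.0, -0.1, -0.0]
grip_width: 0.629
grip_force: 0.0
```

Call:
{"api": "arm_command", "payload": {"steps": "0.06 0 0 -0.04 0 0 0; 0.06 -0.03 0.01 -0.07 0 0 0; 0.05 -0.08 0.03 -0.08 0 0 0; 0.04 -0.13 0.06 -0.08 0 0 0; 0.02 -0.18 0.09 -0.08 0 0 0; 0 -0.23 0.1 -0.08 0 0 0; 0 -0.28 0.1 -0.08 0 0 0; 0 -0.31 0.1 -0.08 0 0 0"}}

```text
t: 21.25
position: [584.5, -193.9, 192.9]
tool_rot: [0.658, 0.753, -0.0, -0.0]
ft_force: [0.4, 0.2, -0.2]
grip_width: 0.054
grip_force: 0.0
```

Run:
```python
from h import *
c=np.array
x=c([.9907,.1357]);y=c([-.1357,.9907]);O=c([450.8,45.5])+85*x-30*y
for n in("side","top"):
    im=r.get_image(n); u,v=map(int,proj(im,[443,102,90]));
    a=im["pixels"][max(v-50,0):v+40,u-45:u+75,::-1]
    cv2.imwrite(f"pics/{n}4.png",cv2.resize(a,None,fx=5,fy=5,interpolation=cv2.INTER_CUBIC)); 
    g=cv2.cvtColor(im["pixels"],cv2.COLOR_RGB2HSV)[:,:,2]
    n_,l,st,cc=cv2.connectedComponentsWithStats((g[v-20:v+15,u-15:u+15]<60).astype(np.uint8))
    for i in range(1,n_):
        if st[i,4]>12: q=cc[i]+[u-15,v-20]; print(n,st[i],q,onz(im,*q,109).round(1),onz(im,*q,120).round(1))
print("O",O); s=r.state();print(s["position"])
p=O-y*(137.9+67.5+40); print("behind",p); go([*p,150],97.8)
```

```text
side [ 11  10  18  15 142] [273.98591549 217.05633803] [430.3 106.8 109. ] [422.9 119.1 120. ]
O [539.0805  27.3135]
[ 584.45900933 -194.36194248  192.77476793]
behind [ 572.38128 -215.80428]
shift [-0.0196 -0.0148  0.0428] turn [-0.01  0.02 -0.2 ]
```

View pics/side4.png

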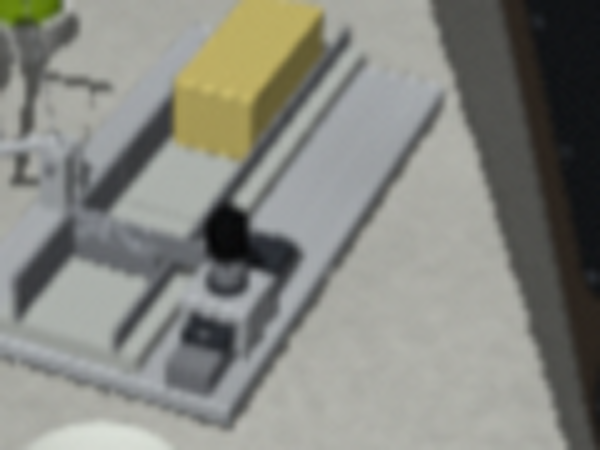

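The stop stands in its new place, with the knob at crop (228,234), a short sleeve below it and the butter untouched. I'll check the knob height numerically.

Run:
```python
from h import *
import pickle
im0=pickle.load(open("side.pkl","rb")); im=r.get_image("side")
for a,k in((im0,(278,206)),(im,(273,213))):
    g=cv2.cvtColor(a["pixels"],cv2.COLOR_RGB2HSV)[:,:,2]; x0,y0=k[0]-9,k[1]-12
    n_,l,st,cc=cv2.connectedComponentsWithStats((g[y0:y0+19,x0:x0+18]<50).astype(np.uint8))
    for i in range(1,n_):
        if st[i,4]>20: print(st[i],cc[i]+[x0,y0])
y=np.array([-.1357,.9907])
for z in(109,115.5):
    for k in(55.2,56):print(z,k,np.array(proj(im,[*(np.array([450.8,45.5])+y*k),z]))-proj(im0,[450.8,45.5,109]))
go([572.4,-215.8,150],97.8)
```

```text
[ 5  6  9 12 76] [277.84210526 205.71052632]
[ 3  9 12 10 79] [271.41772152 215.35443038]
109 55.2 [-7.10419999  9.50872227]
109 56 [-7.21024321  9.65059505]
115.5 55.2 [-7.08011217  7.82564871]
115.5 56 [-7.18642832  7.96719982]
shift [-0.0213 -0.0147  0.0428] turn [-0.02 -0.01 -0.16]
```

Its top edge has shifted 10 px; 9.5 is expected if home and 7.8 if still up, so the pin is home. Now go behind the butter with shut fingers.

Call:
{"api": "arm_command", "payload": {"steps": "0 -0.021 -0.015 0.01 0 0 0; 0 -0.021 -0.015 0.03 0 0 0; 0 -0.021 -0.015 0.05 0 0 0; 0 -0.021 -0.015 0.07 0 0 0; 0 -0.021 -0.015 0.09 0 0 0; 0 -0.021 -0.015 0.11 0 0 0; 0 -0.021 -0.015 0.12 0 0 0; 0 -0.021 -0.015 0.13 0 0 0"}}

```text
t: 22.4
position: [572.7, -213.9, 63.0]
tool_rot: [0.657, 0.754, 0.0, 0.0]
ft_force: [-0.1, -0.2, 0.3]
grip_width: 0.004
grip_force: 0.0
```

Call:
{"api": "arm_command", "payload": {"steps": "0 0.004 0 0 0 0 0; 0 0.009 0 0 0 0 0; 0 0.014 0 0 0 0 0; 0 0.019 0 0 0 0 0; 0 0.024 0 0 0 0 0; 0 0.029 0 0 0 0 0; 0 0.034 0 0 0 0 0; 0 0.04 0 0 0 0 0"}}

```text
t: 23.4
position: [567.2, -174.8, 63.1]
tool_rot: [0.658, 0.753, -0.0, 0.0]
ft_force: [0.5, -2.7, 1.9]
grip_width: 0.001
grip_force: 1.6
```

Call:
{"api": "arm_command", "payload": {"steps": "0 0.008 0 0 0 0 0; 0 0.016 0 0 0 0 0; 0 0.024 0 0 0 0 0; 0 0.032 0 0 0 0 0; 0 0.040 0 0 0 0 0; 0 0.048 0 0 0 0 0; 0 0.056 0 0 0 0 0; 0 0.06 0 0 0 0 0"}}

```text
t: 24.4
position: [558.9, -114.9, 63.0]
tool_rot: [0.657, 0.753, -0.0, 0.0]
ft_force: [0.6, -4.2, 2.6]
grip_width: 0.004
grip_force: 2.2
```

Run:
```python
from h import *
s=r.state();print(s["position"],s["ft_force"])
O=np.array([539.1,27.3]);x=np.array([.9907,.1357]);y=np.array([-.1357,.9907])
d=s["position"][:2]-O;print("tcp cutter",d@x,d@y)
for n in("side","top"):
    im=r.get_image(n);hsv=cv2.cvtColor(im["pixels"],cv2.COLOR_RGB2HSV)
    u,v=map(int,proj(im,[560,-30,80]))
    if n=="side":cv2.imwrite("pics/side5.png",cv2.resize(im["pixels"][v-50:v+50,u-60:u+60,::-1],None,fx=5,fy=5,interpolation=cv2.INTER_CUBIC))
```

```text
[ 558.8812777  -114.90392238   62.99930299] [ 0.63006701 -4.16317644  2.62227744]
tcp cutter 0.30023954851129225 -143.56574528636068
```

View pics/side5.png

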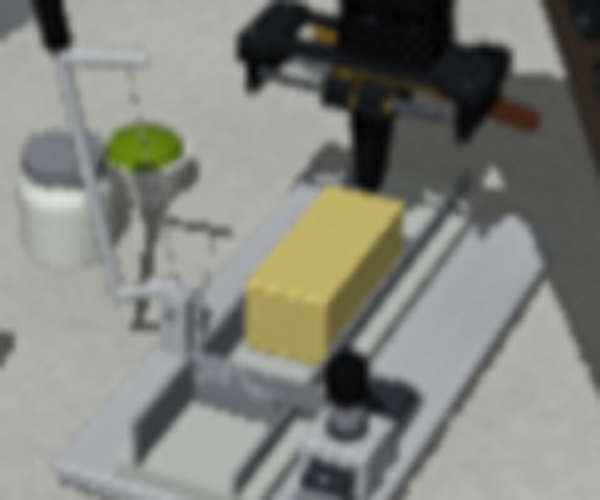

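The butter (crop (325,270)) slides squarely, pushed with about 4 N, and nears the stop plate at (230,380). About 60 mm remain.

Call:
{"api": "arm_command", "payload": {"steps": "0 0.007 0 0 0 0 0; 0 0.014 0 0 0 0 0; 0 0.021 0 0 0 0 0; 0 0.028 0 0 0 0 0; 0 0.035 0 0 0 0 0; 0 0.042 0 0 0 0 0; 0 0.047 0 0 0 0 0; 0 0.05 0 0 0 0 0"}}

```text
t: 25.5
position: [552.1, -65.5, 62.9]
tool_rot: [0.658, 0.753, -0.0, -0.0]
ft_force: [0.1, -2.1, -1.1]
grip_width: 0.006
grip_force: 0.9
```

Run:
```python
from h import *
s=r.state();print(s["position"],s["ft_force"])
O=np.array([539.1,27.3]);x=np.array([.9907,.1357]);y=np.array([-.1357,.9907])
im=r.get_image("top");hsv=cv2.cvtColor(im["pixels"],cv2.COLOR_RGB2HSV)
m=cv2.inRange(hsv,(18,70,70),(32,255,255)); m[:,:]*=1
cs,_=cv2.findContours(m[130:215,200:345].copy(),cv2.RETR_EXTERNAL,cv2.CHAIN_APPROX_NONE)
for c in cs:
    if cv2.contourArea(c)<60: continue
    P=np.array([(onz(im,a+200,b+130,95)[:2]-O)@np.c_[x,y] for a,b in c[:,0]]); print(len(c),P.min(0),P.max(0))
```

```text
[552.09237771 -65.50057695  62.90873173] [ 0.14792872 -2.13979644 -1.11375841]
79 [-32.55989088 -24.34284815] [28.38795521 52.69897035]
```

Call:
{"api": "arm_command", "payload": {"steps": "0 0.0015 0 0 0 0 0; 0 0.003 0 0 0 0 0; 0 0.0045 0 0 0 0 0; 0 0.006 0 0 0 0 0; 0 0.007 0 0 0 0 0; 0 0.008 0 0 0 0 0; 0 0.009 0 0 0 0 0; 0 0.01 0 0 0 0 0"}}

```text
t: 26.55
position: [550.8, -55.9, 62.9]
tool_rot: [0.658, 0.753, -0.0, 0.0]
ft_force: [0.1, -2.6, -0.1]
grip_width: 0.007
grip_force: 1.2
```

Call:
{"api": "arm_command", "payload": {"steps": "0 0.0003 0 0 0 0 0; 0 0.0006 0 0 0 0 0; 0 0.0009 0 0 0 0 0; 0 0.0012 0 0 0 0 0; 0 0.0014 0 0 0 0 0; 0 0.0016 0 0 0 0 0; 0 0.0018 0 0 0 0 0; 0 0.002 0 0 0 0 0"}}

```text
t: 27.55
position: [550.5, -54.0, 62.9]
tool_rot: [0.658, 0.753, -0.0, 0.0]
ft_force: [0.2, -2.7, 1.2]
grip_width: 0.006
grip_force: 1.3
```

Still sliding freely; keep creeping.

Call:
{"api": "arm_command", "payload": {"steps": "0 0.0003 0 0 0 0 0; 0 0.0006 0 0 0 0 0; 0 0.0009 0 0 0 0 0; 0 0.0012 0 0 0 0 0; 0 0.0014 0 0 0 0 0; 0 0.0016 0 0 0 0 0; 0 0.0018 0 0 0 0 0; 0 0.002 0 0 0 0 0"}}

```text
t: 28.55
position: [550.3, -52.0, 62.9]
tool_rot: [0.658, 0.753, -0.0, 0.0]
ft_force: [-0.1, -2.2, -0.1]
grip_width: 0.004
grip_force: 1.4
```

Call:
{"api": "arm_command", "payload": {"steps": "0 0.0003 0 0 0 0 0; 0 0.0006 0 0 0 0 0; 0 0.0008 0 0 0 0 0; 0 0.001 0 0 0 0 0; 0 0.0012 0 0 0 0 0; 0 0.0014 0 0 0 0 0; 0 0.0015 0 0 0 0 0; 0 0.0015 0 0 0 0 0"}}

```text
t: 29.55
position: [550.1, -50.5, 62.9]
tool_rot: [0.658, 0.753, -0.0, 0.0]
ft_force: [0.4, -2.0, 0.5]
grip_width: 0.004
grip_force: 1.3
```

Call:
{"api": "arm_command", "payload": {"steps": "0 0.0003 0 0 0 0 0; 0 0.0006 0 0 0 0 0; 0 0.0008 0 0 0 0 0; 0 0.001 0 0 0 0 0; 0 0.0012 0 0 0 0 0; 0 0.0014 0 0 0 0 0; 0 0.0015 0 0 0 0 0; 0 0.0015 0 0 0 0 0"}}

```text
t: 30.55
position: [549.9, -49.1, 62.9]
tool_rot: [0.658, 0.753, -0.0, 0.0]
ft_force: [-1.0, -3.2, 1.1]
grip_width: 0.008
grip_force: 1.8
```

Call:
{"api": "arm_command", "payload": {"steps": "0 0.0002 0 0 0 0 0; 0 0.0004 0 0 0 0 0; 0 0.0006 0 0 0 0 0; 0 0.0008 0 0 0 0 0; 0 0.001 0 0 0 0 0; 0 0.0012 0 0 0 0 0; 0 0.0012 0 0 0 0 0; 0 0.0012 0 0 0 0 0"}}

```text
t: 31.55
position: [549.7, -48.1, 62.9]
tool_rot: [0.658, 0.753, -0.0, 0.0]
ft_force: [0.2, -6.8, 0.6]
grip_width: 0.008
grip_force: 2.9
```

Call:
{"api": "arm_command", "payload": {"steps": "0 0.0001 0 0 0 0 0; 0 0.0002 0 0 0 0 0; 0 0.0003 0 0 0 0 0; 0 0.0004 0 0 0 0 0; 0 0.0005 0 0 0 0 0; 0 0.0005 0 0 0 0 0; 0 0.0005 0 0 0 0 0; 0 0.0005 0 0 0 0 0"}}

```text
t: 32.55
position: [549.7, -47.8, 63.0]
tool_rot: [0.658, 0.753, -0.0, 0.0]
ft_force: [0.5, -6.8, 0.1]
grip_width: 0.005
grip_force: 3.7
```

Contact: the force has risen from 2.5 to a steady 6.8 N. Back off and up.

Call:
{"api": "arm_command", "payload": {"steps": "0 -0.002 0 0 0 0 0; 0 -0.008 0 0 0 0 0; 0 -0.02 0 0 0 0 0; 0 -0.04 0 0 0 0 0; 0 -0.05 0 -0.03 0 0 0; 0 -0.06 0 -0.07 0 0 0; 0 -0.08 0 -0.11 0 0 0; 0 -0.12 0 -0.13 0 0 0"}}

```text
t: 33.55
position: [566.3, -167.6, 195.4]
tool_rot: [0.657, 0.754, 0.0, 0.001]
ft_force: [0.2, -0.9, -0.2]
grip_width: 0.006
grip_force: 0.0
```

Call:
{"api": "arm_command", "payload": {"steps": "0 -0.03 0 0 0 0 0; 0 -0.06 0 0 0 0 0; 0 -0.09 0 0 0 0 0; 0 -0.11 0 0 0 0 0; 0 -0.11 0 0 0 0 0; 0 -0.11 0 0 0 0 0; 0 -0.11 0 0 0 0 0; 0 -0.11 0 0 0 0 0"}}

```text
t: 34.55
position: [580.8, -274.5, 193.1]
tool_rot: [0.657, 0.754, 0.0, 0.0]
ft_force: [0.2, 0.2, -0.2]
grip_width: 0.003
grip_force: 0.0
```

Run:
```python
from h import *
im=r.get_image("side");u,v=map(int,proj(im,[530,40,80]))
cv2.imwrite("pics/side6.png",cv2.resize(im["pixels"][v-45:v+45,u-50:u+50,::-1],None,fx=6,fy=6,interpolation=cv2.INTER_CUBIC))
```

```text
(no output)
```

View pics/side6.png

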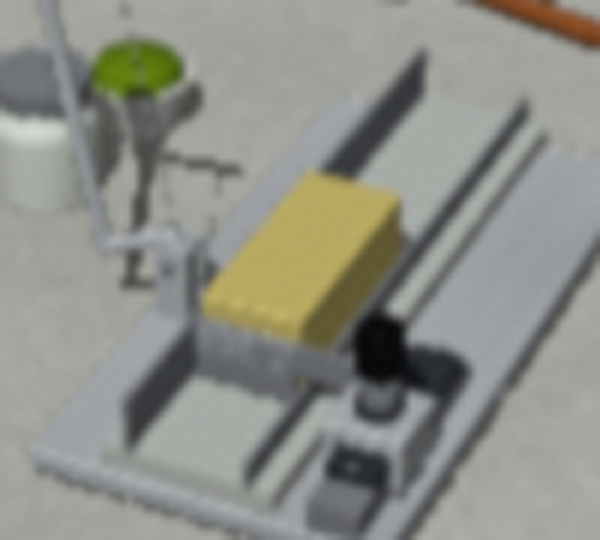

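The butter's end (crop (255,330)) lies flush against the stop plate. The knob at (380,345) sits low on its sleeve, with the last bar hole visible at (350,468).

```bash
python3 -c "
from rig import r
print(r.hand_in())"
```

```text
the job is handed in; nothing more can be done
None
```

The job is handed in, with no verdict returned: by feel and by camera, the stop's pin is home in the middle hole, the butter rests against the stop, and nothing else on the table was touched (about 35 s of the 64 s used).

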